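# Bolt down the biscuit depositor cover in cross order

## Task

The red and blue cover bolts have had their first pass: take the T-handled socket wrench off its stand and give first yellow, then green, about an eighth of a turn (45 degrees) clockwise, then go round all four in the cross order red, blue, yellow, green, turning each until you feel it seat and come up firm, without straining it. Turn the bolts only with the wrench, put it back upright on its stand over the post, and leave the jar, the ring cutter and the brush where they are.

Things in the scene. Friction and masses are not known exactly. Their poses are not given: they have to be found in the camera images.
- wrench_grip (a point): centre of the red T-bar handle of the loose steel socket wrench (0.28 to 0.46 kg, 122 mm tall) that stands upright on its stand. The bar is 90 mm along this frame's x, 20 mm wide along y (grip its flat sides), 22 mm high; z up. Below it runs an 18 mm round shaft; the socket's open rim is 111 mm straight below this point.
- wrench_rim (a point): centre of the wrench's open socket rim, its bottom end; same axes as wrench_grip. The socket is a square hole 27.5 mm across flats and 16 mm deep, sides parallel to x and y (parallel to the bar), 36.5 mm square outside. On a bolt it has about 9 degrees of play either way.
- stand_seat (a point): centre of the top face of the wrench's stand, a fixed blue block 90 x 90 mm, 12 mm high, with a round steel post (21 mm across, 13 mm tall) at its centre that the socket goes over; the parked wrench's rim rests on this face. z up.
- head: fixed biscuit-depositor head on the bench: round steel cover 220 mm across, its top 58 mm above the origin (centre of its underside), orange gasket beneath, low boss in the middle (60 mm across, up to 86 mm above the bench). Four bolts on a circle of 70 mm radius with coloured washers: red along the head's +x, yellow +y, blue -x, green -y; red is opposite blue, yellow opposite green.
- red_top (a point): centre of the top face of the square bolt head on the red washer: dark steel, 24 mm across flats, 18 mm high, its top 4 mm bevelled to 16 mm square, sides parallel to this frame's x and y, white dot at +x, z up. It turns on the spot, clockwise from above tightens. Red and blue start 0.35 to 1.0 rad short of their seat, yellow and green 1.1 to 1.6 rad; how much cannot be seen, only felt.
- blue_top (a point): centre of the top face of the square bolt head on the blue washer: dark steel, 24 mm across flats, 18 mm high, its top 4 mm bevelled to 16 mm square, sides parallel to this frame's x and y, white dot at +x, z up. It turns on the spot, clockwise from above tightens. Each bolt runs against a steady 0.10 N m until it seats.
- yellow_top (a point): centre of the top face of the square bolt head on the yellow washer: dark steel, 24 mm across flats, 18 mm high, its top 4 mm bevelled to 16 mm square, sides parallel to this frame's x and y, white dot at +x, z up. It turns on the spot, clockwise from above tightens. Once seated, a bolt yields like a spring, about 2 N m per rad; let go, it springs back to its seat and stays.
- green_top (a point): centre of the top face of the square bolt head on the green washer: dark steel, 24 mm across flats, 18 mm high, its top 4 mm bevelled to 16 mm square, sides parallel to this frame's x and y, white dot at +x, z up. It turns on the spot, clockwise from above tightens. A bolt is firm at 0.25 to 0.45 N m; beyond 0.6 N m (0.3 rad past its seat) it is strained.
- jar_mid (a point): mid-height of a loose amber glass jar with a red lid, 70 mm across, 100 mm tall: leave alone
- cutter_mid (a point): centre of a loose steel ring biscuit cutter, 70 mm across, 30 mm tall: leave alone
- brush_grip (a point): handle of a loose pastry brush lying on the bench: leave alone
There are look-alikes about, which are no part of the job. Leave any turquoise look-alike of the part that bears wrench_grip alone.

How it is judged:
On the way, in this order (a step that is already met when the one before it is completed fails the run):
1. first pass: the bolt on the yellow washer has been turned by at least 0.36 rad (21 degrees; a mark 14 mm off its axis has gone 5 mm), while no bolt is seated yet (distance of bolt_yellow_c1 from where it was at the start of the episode above 0.005 m and horizontal distance between bolt_red_c1 and stud_red_c1 above 0.0017 m and horizontal distance between bolt_blue_c1 and stud_blue_c1 above 0.0017 m and horizontal distance between bolt_yellow_c1 and stud_yellow_c1 above 0.0017 m and horizontal distance between bolt_green_c1 and stud_green_c1 above 0.0017 m), for 0.1 s.
2. first pass: the bolt on the green washer has been turned by at least 0.36 rad (21 degrees; a mark 14 mm off its axis has gone 5 mm), while no bolt is seated yet (distance of bolt_green_c1 from where it was at the start of the episode above 0.005 m and horizontal distance between bolt_red_c1 and stud_red_c1 above 0.0017 m and horizontal distance between bolt_blue_c1 and stud_blue_c1 above 0.0017 m and horizontal distance between bolt_yellow_c1 and stud_yellow_c1 above 0.0017 m and horizontal distance between bolt_green_c1 and stud_green_c1 above 0.0017 m), for 0.1 s.
3. second pass: the bolt on the red washer is seated and pulled firm (about 0.2 N m or more; its stud is wound up by 0.1 rad), while those after it are not yet seated (horizontal distance between bolt_red_c1 and stud_red_c1 below 0.0017 m and distance of stud_red_c1 from where it was at the start of the episode above 0.0014 m and horizontal distance between bolt_blue_c1 and stud_blue_c1 above 0.0017 m and horizontal distance between bolt_yellow_c1 and stud_yellow_c1 above 0.0017 m and horizontal distance between bolt_green_c1 and stud_green_c1 above 0.0017 m), for 0.1 s.
4. second pass: the bolt on the blue washer is seated and pulled firm (about 0.2 N m or more; its stud is wound up by 0.1 rad), while those after it are not yet seated (horizontal distance between bolt_blue_c1 and stud_blue_c1 below 0.0017 m and distance of stud_blue_c1 from where it was at the start of the episode above 0.0014 m and horizontal distance between bolt_yellow_c1 and stud_yellow_c1 above 0.0017 m and horizontal distance between bolt_green_c1 and stud_green_c1 above 0.0017 m), for 0.1 s.
5. second pass: the bolt on the yellow washer is seated and pulled firm (about 0.2 N m or more; its stud is wound up by 0.1 rad), while those after it are not yet seated (horizontal distance between bolt_yellow_c1 and stud_yellow_c1 below 0.0017 m and distance of stud_yellow_c1 from where it was at the start of the episode above 0.0014 m and horizontal distance between bolt_green_c1 and stud_green_c1 above 0.0017 m), for 0.1 s.
6. second pass: the bolt on the green washer is seated and pulled firm (about 0.2 N m or more; its stud is wound up by 0.1 rad) (horizontal distance between bolt_green_c1 and stud_green_c1 below 0.0017 m and distance of stud_green_c1 from where it was at the start of the episode above 0.0014 m), for 0.1 s.
At the end, for the whole second after the job is handed in: All four bolts stand at their seats (within 0.14 rad of it) and the wrench stands upright (within 0.08 rad) and still on its stand, socket over the post: rim within 6 mm of the post's axis and 4 mm of the stand's top face (horizontal distance between bolt_red_c1 and stud_red_c1 below 0.002 m and horizontal distance between bolt_blue_c1 and stud_blue_c1 below 0.002 m and horizontal distance between bolt_yellow_c1 and stud_yellow_c1 below 0.002 m and horizontal distance between bolt_green_c1 and stud_green_c1 below 0.002 m and horizontal distance between wrench_rim and stand_seat below 0.006 m and z of wrench_rim in the frame of stand_seat below 0.004 m and angle between wrench_grip's own z axis and vertical below 0.08 rad and linear speed of wrench below 0.02 m/s); the robot touches nothing.
It fails at once if a bolt is strained: more than about 0.6 N m, 0.3 rad past its seat (distance of any of stud_red_c1, stud_blue_c1, stud_yellow_c1, stud_green_c1 from where it was at the start of the episode above 0.0042 m).
It fails at once if a bolt is touched by the fingers or the arm instead of the wrench (contact force between any of the fingers, the arm and bolt_red above 1 N or contact force between any of the fingers, the arm and bolt_blue above 1 N or contact force between any of the fingers, the arm and bolt_yellow above 1 N or contact force between any of the fingers, the arm and bolt_green above 1 N).
It fails at once if the jar, ring cutter or brush is moved by more than 20 mm (distance of any of jar_mid, cutter_mid, brush_grip from where it was at the start of the episode above 0.02 m).
It also fails if it takes over 72 s, if anything falls off the work surface, if the arm or the gripper's body presses on something with over 40 N, if the wrist force passes 120 N, or if a joint passes its speed limit or range.

## Robot

A 7-joint arm with a two-finger parallel gripper is mounted at the origin on the work surface. World frame = base frame: x ahead of the robot, y to its left, z up, the work surface at z = 0. Lengths are in m, angles in rad, forces in N, time in s.
With the tool pointing down it reaches from about 0.4 to 0.9 m from the base axis. Payload 5.5 kg.
Tool frame: the origin (TCP) lies where the fingers leave the gripper's body, on its centre line; the fingertips stand arm.tip_reach ahead of it and the grasp point (between the pads) lies 47 mm ahead of it (arm.tip_reach is the distance from the TCP to the fingertips, in m); z points along the fingers, y is the line along which they close (so a half turn about z gives the same grasp; the last joint's range is limited). The gripper opens to 92 mm and grips with 3 to 60 N. Pads are 19 mm wide; open, the fingers measure 130 mm over their backs; the gripper's body (75 mm by 190 mm) begins 47 mm behind the grasp point.
Start: joints at [1.425, 0.501, -0.427, 1.55, 0.221, 1.138, -0.21], TCP at [0.258, -0.596, 0.292] pointing down, gripper open.
Joint ranges: [-2.88, 2.88], [-0.31, 2.03], [-1.54, 1.56], [0.2, 2.42], [-1.41, 4.55], [0.19, 2.02], [-2.57, 2.57]. Speed limits (rad/s): [2.57, 2.57, 3.14, 3.14, 3.14, 3.14, 3.14].

## Interface

Orientations are given as a unit quaternion [x, y, z, w].
In Python, from rig import arm gives the robot as it stands.
- The arm moves only by the tool servo_tool, never from a script. Its argument "series" is a list of rows, each a list of 7 numbers: the shift along the world's x, y, z in m, then the turn, a rotation vector about the world's x, y, z in rad, then the finger opening in m, from 0 to 0.0918. In form: [[dx, dy, dz, rx, ry, rz, jaw], ...]. A call has 1 to 12 rows; each row shifts and turns the commanded pose from where the row before left it; what a row does not reach is not made up. A row lasts 1/10 s, in which the tool goes at most 50 mm and 8.59 degrees, less where a joint would pass 70% of its speed; a pose out of reach is approached as far as the arm can. A call with a gripper value outside its range is refused whole. The fingers move at their own pace and stop on an object; "newtons" is the grip in N (left out, the last holds). Time passes only in rows, so rows that do not move let the fingers close. It gives the time, the measured TCP pose, the force, the opening and the grip force at its end, in the units of the state.
- arm.get_obs(): the state, without advancing time (a new reading comes with each control period).
- arm.grab_frame(name): name is "scene" or "top" or "wrist"; returns the picture (480x640x3 uint8, red, green, blue); there is no depth.
- arm.camera_model(name): a dict with "K" (3x3 intrinsics, pixels), "xyz" and "rotation" of the camera in the world; the wrist camera has in their place "T_tool_cam" (4x4, takes a point from camera to tool coordinates, whose origin is the TCP and whose axes are the flange's). Camera axes: x right, y down, z forward; pixel columns grow to the right and rows downward; lengths in m; the calibration is good to about 2 mm. A picture is of the moment at which its call begins: read the wrist's pose just before it. camera_model takes no time and is no camera call.
- arm.hand_in(): hands the job in; it is judged then, once.
The state is a dict: "time": time; "joint_positions": joint angles; "joint_velocities": joint speeds; "effort": joint torques, N m; "tool_pos": TCP position; "eef_rot": TCP orientation; "ft_force": force on the tool from outside, world axes, zero at the start; "moment": the same for the moment, N m; "opening": opening from 0.0 (shut) to 1.0 (fully open); "gripper_force": force on a finger pad.
Only numpy, scipy, OpenCV 4.12 (cv2) and the standard library are available. Lean on these libraries where they do the work, as an engineer would, in place of code of your own. Each camera call takes 0.05 s, during which the arm holds its last target. There are 200 camera calls.

## Working session

There is one attempt and no reset: what is moved stays moved. The work goes in short steps, Python scripts to look and compute and a tool call to move; the robot and the scene stay as the last step left them, time stands still between calls to the robot, and variables do not carry over. Pictures are saved under pics/ and viewed, at most 10 in all, crops included, and the job is handed in when it is done.

Besides the shell and the picture viewer there is one more tool, called after "Request:" as name(argument=value, ...), one argument or row to a line, values as JSON. servo_tool: Moves the arm, as the interface text tells. Its arguments: {"type":"object","properties":{"series":{"type":"array","items":{"type":"array","items":{"type":"number"}}},"newtons":{"type":"number"}},"required":["series"]}

```bash
mkdir -p pics; ls
python3 - <<'E'
from rig import arm
import cv2,numpy as np
o=arm.get_obs();print(o['time'],o['tool_pos'],o['eef_rot'],o['opening'],o['ft_force'],o['moment'],arm.tip_reach)
for n in ['scene','top']:
    im=arm.grab_frame(n);cv2.imwrite(f'pics/{n}0.png',im[:,:,::-1])
    m=arm.camera_model(n);print(n,m)
print(arm.camera_model('wrist'))
E
```

```text
pics
0.0 [ 0.25809646 -0.59594138  0.29119769] [ 9.79181385e-01  2.02984976e-01 -1.66548629e-04 -9.41529479e-04] 0.9986660948258415 [ 0.01943814  0.78954055 -0.79555488] [ 0.0232274  -0.04455414  0.05770987] 0.0655
scene {'K': array([[541.62743785,   0.        , 303.92086634],
       [  0.        , 541.62743785, 231.6510891 ],
       [  0.        ,   0.        ,   1.        ]]), 'xyz': array([ 1.57218365, -0.23671124,  1.06202198]), 'rotation': array([ 0.70282883,  0.58641167, -0.24869364, -0.31670879])}
top {'K': array([[453.69306315,   0.        , 311.88895347],
       [  0.        , 453.69306315, 245.8955597 ],
       [  0.        ,   0.        ,   1.        ]]), 'xyz': array([ 0.4559357 , -0.02061196,  1.0025414 ]), 'rotation': array([-0.70285232,  0.70900029, -0.04187072,  0.03954802])}
{'K': array([[400.06319913,   0.        , 320.22173529],
       [  0.        , 400.06319913, 238.7386936 ],
       [  0.        ,   0.        ,   1.        ]]), 'T_tool_cam': array([[-8.65157761e-04, -9.68372437e-01, -2.49507665e-01,
         6.66088831e-02],
       [ 9.99998187e-01, -1.26097870e-03,  1.42657269e-03,
        -8.15836337e-04],
       [-1.69607753e-03, -2.49505979e-01,  9.68371773e-01,
        -9.24927203e-02],
       [ 0.00000000e+00,  0.00000000e+00,  0.00000000e+00,
         1.00000000e+00]])}
```

View pics/top0.png

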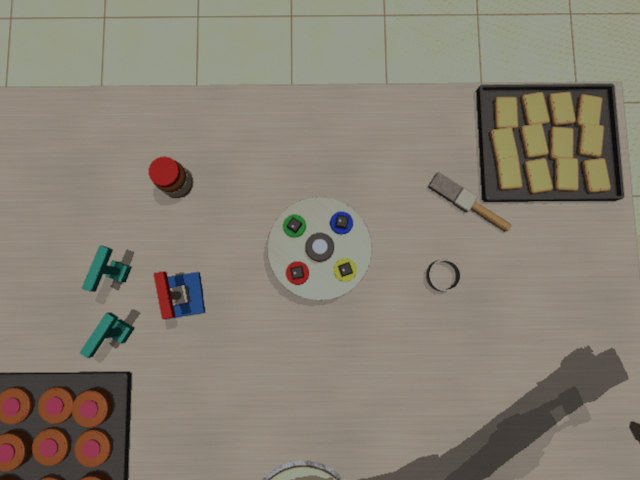

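View pics/scene0.png

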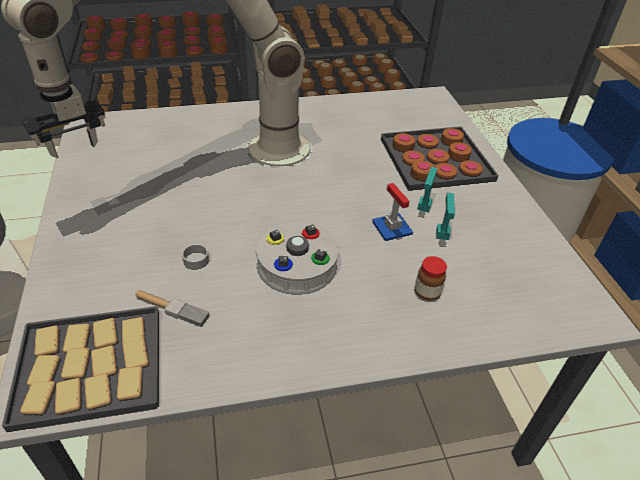

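Candidates for the wrench: red T-bar on blue stand at top (165,295) – chosen; turquoise look-alikes at (98,270) and (100,337) – not. Bolts: green (294,226), blue (341,223), red (297,273), yellow (345,270).

```bash
cat > h.py <<'E'
from rig import arm
import cv2,numpy as np
from scipy.spatial.transform import Rotation as R
def cam(n,o=None):
    m=arm.camera_model(n)
    if n=='wrist':
        T=np.eye(4);T[:3,:3]=R.from_quat(o['eef_rot']).as_matrix();T[:3,3]=o['tool_pos']
        T=T@m['T_tool_cam'];return m['K'],T[:3,:3],T[:3,3]
    return m['K'],R.from_quat(m['rotation']).as_matrix(),m['xyz']
def cast(c,px,z):
    K,M,p=c;px=np.atleast_2d(np.array(px,float))
    d=(np.linalg.inv(K)@np.c_[px,np.ones(len(px))].T).T@M.T
    return p+d*((z-p[2])/d[:,2])[:,None]
def proj(c,P):
    K,M,p=c;q=(np.atleast_2d(P)-p)@M@K.T;return q[:,:2]/q[:,2:]
HS={'red':[(0,10),(170,180)],'green':[(50,75)],'blue':[(105,130)],'yellow':[(22,35)],'teal':[(80,95)]}
def mask(im,col,s=120,v=40):
    h=cv2.cvtColor(im,cv2.COLOR_RGB2HSV);m=0
    for a,b in HS[col]: m=m|cv2.inRange(h,(a,s,v),(b,255,255))
    return m
def blobs(m,amin=30):
    cs,_=cv2.findContours(m,cv2.RETR_EXTERNAL,cv2.CHAIN_APPROX_NONE)
    return sorted([c for c in cs if cv2.contourArea(c)>amin],key=cv2.contourArea)[::-1]
E
cat > a.py <<'E'
from h import *
im=cv2.imread('pics/top0.png')[:,:,::-1];c=cam('top')
for col in ['red','green','blue','yellow']:
    for b in blobs(mask(im,col)):
        r=cv2.minAreaRect(b);e=cv2.fitEllipse(b)
        print(col,cv2.contourArea(b),np.round(r[0]),np.round(r[1]),round(r[2]),'z134',cast(c,r[0],.134)[0].round(4),'z59',cast(c,e[0],.059)[0].round(4),'z12',cast(c,r[0],.012)[0].round(4))
        if col=='red' and r[0][0]<200 and r[0][1]>250: print(cast(c,cv2.boxPoints(r),.134).round(4))
E
python3 a.py
```

```text
red 717.5 [164. 172.] [30. 31.] 90 z134 [0.7049 0.264  0.134 ] z59 [0.727  0.2891 0.059 ] z12 [0.7398 0.304  0.012 ]
red 534.5 [164. 295.] [47. 13.] 79 z134 [0.4652 0.2582 0.134 ] z59 [0.4655 0.2826 0.059 ] z12 [0.4665 0.2974 0.012 ]
[[0.5069 0.2803 0.134 ]
 [0.5115 0.2562 0.134 ]
 [0.424  0.2363 0.134 ]
 [0.4195 0.2602 0.134 ]]
red 382.5 [297. 273.] [22. 22.] 90 z134 [0.5045 0.005  0.134 ] z59 [0.5093 0.0071 0.059 ] z12 [0.5113 0.0086 0.012 ]
red 299.0 [ 48. 448.] [19. 21.] 0 z134 [0.1892 0.4614 0.134 ] z59 [0.1659 0.5035 0.059 ] z12 [0.1517 0.5291 0.012 ]
[[0.171  0.4776 0.134 ]
 [0.2078 0.4799 0.134 ]
 [0.2074 0.445  0.134 ]
 [0.1706 0.443  0.134 ]]
red 293.5 [ 54. 407.] [22. 21.] 90 z134 [0.2608 0.4563 0.134 ] z59 [0.2462 0.4976 0.059 ] z12 [0.2334 0.5233 0.012 ]
[[0.2807 0.4768 0.134 ]
 [0.2803 0.438  0.134 ]
 [0.241  0.4359 0.134 ]
 [0.2413 0.4745 0.134 ]]
red 291.5 [ 92. 449.] [20. 19.] 90 z134 [0.1858 0.3827 0.134 ] z59 [0.163  0.4183 0.059 ] z12 [0.1478 0.4393 0.012 ]
[[0.2035 0.4009 0.134 ]
 [0.2032 0.3661 0.134 ]
 [0.1681 0.3645 0.134 ]
 [0.1684 0.3992 0.134 ]]
red 291.0 [
[... 422 characters left out ...]
55.5 [  8. 453.] [16. 22.] 0 z134 [0.1802 0.5347 0.134 ] z59 [0.1571 0.5852 0.059 ] z12 [0.1415 0.6127 0.012 ]
[[0.1612 0.548  0.134 ]
 [0.1997 0.5507 0.134 ]
 [0.1994 0.5214 0.134 ]
 [0.1609 0.5189 0.134 ]]
green 350.5 [294. 226.] [21. 21.] 90 z134 [0.5965 0.0094 0.134 ] z59 [0.6084 0.0126 0.059 ] z12 [0.6162 0.0136 0.012 ]
blue 843.5 [186. 294.] [40. 32.] 81 z134 [0.4656 0.2159 0.134 ] z59 [0.4671 0.2363 0.059 ] z12 [0.467  0.2491 0.012 ]
blue 364.0 [341. 222.] [21. 22.] 90 z134 [ 0.6016 -0.0808  0.134 ] z59 [ 0.6141 -0.0862  0.059 ] z12 [ 0.6221 -0.0892  0.012 ]
yellow 367.0 [344. 270.] [21. 21.] 90 z134 [ 0.5104 -0.086   0.134 ] z59 [ 0.515  -0.0919  0.059 ] z12 [ 0.518  -0.0952  0.012 ]
```

Request:
servo_tool(
  series=[
    [0.02,0.04,0.004,0,0,-0.015,0.09],
    [0.02,0.04,0.004,0,0,-0.015,0.09],
    [0.02,0.04,0.004,0,0,-0.015,0.09],
    [0.025,0.04,0.004,0,0,-0.015,0.09],
    [0.025,0.042,0.004,0,0,-0.015,0.09],
    [0.025,0.042,0.004,0,0,-0.015,0.09],
    [0.025,0.042,0.004,0,0,-0.015,0.09],
    [0.025,0.042,0.004,0,0,-0.015,0.09],
    [0.025,0.042,0.004,0,0,-0.015,0.09],
    [0.025,0.042,0.004,0,0,-0.015,0.09],
    [0.025,0.042,0.004,0,0,-0.015,0.09],
    [0.025,0.042,0.0,0,0,-0.015,0.09],
  ],
)

```text
time: 1.3
tool_pos: [0.5442, -0.0988, 0.3367]
eef_rot: [0.994, 0.114, 0.0, 0.0]
ft_force: [0.6, -1.0, 0.2]
opening: 0.98
gripper_force: 0.0
```

```bash
cat >> h.py <<'E'
def st():
    o=arm.get_obs();M=R.from_quat(o['eef_rot']).as_matrix()
    print('t%.2f'%o['time'],'p',o['tool_pos'].round(4),'yaw %.3f'%np.arctan2(M[1,0],M[0,0]),'tilt',M[:2,2].round(4),'j',np.round(o['joint_positions'],2),'F',np.round(o['ft_force'],2),'M',np.round(o['moment'],3),'op %.4f'%o['opening'],'g',o['gripper_force'])
    return o
E
python3 -c "
from h import *
o=st()"
```

```text
t1.30 p [ 0.5442 -0.0988  0.3367] yaw 0.228 tilt [ 0.0007 -0.0006] j [ 0.68  0.32 -0.68  1.74  0.22  1.16 -1.4 ] F [ 0.57 -0.99  0.19] M [-0.068 -0.037 -0.026] op 0.9799 g 0.0
```

```bash
cat > b.py <<'E'
from h import *
import sys
o=st();im=arm.grab_frame('wrist');cv2.imwrite(f'pics/{sys.argv[1]}.png',im[:,:,::-1]);c=cam('wrist',o)
q={}
for col in ['red','green','blue','yellow']:
    for b in blobs(mask(im,col),200)[:3]:
        (x,y),wh,a=cv2.fitEllipse(b);P=cast(c,(x,y),.059)[0]
        print(col,round(x),round(y),np.round(wh),P.round(4),cv2.contourArea(b))
E
python3 b.py w1
```

```text
t1.30 p [ 0.5442 -0.0988  0.3367] yaw 0.228 tilt [ 0.0007 -0.0006] j [ 0.68  0.32 -0.68  1.74  0.22  1.16 -1.4 ] F [ 0.57 -0.99  0.19] M [-0.068 -0.037 -0.026] op 0.9799 g 0.0
red 202 221 [48. 52.] [0.5082 0.0075 0.059 ] 1977.5
green 213 112 [52. 57.] [0.6073 0.013  0.059 ] 2340.0
blue 323 132 [53. 55.] [ 0.6128 -0.0859  0.059 ] 2254.0
blue 8 211 [ 17. 105.] [0.477  0.1859 0.059 ] 1176.5
yellow 305 238 [47. 49.] [ 0.5139 -0.0913  0.059 ] 1823.5
```

View pics/w1.png

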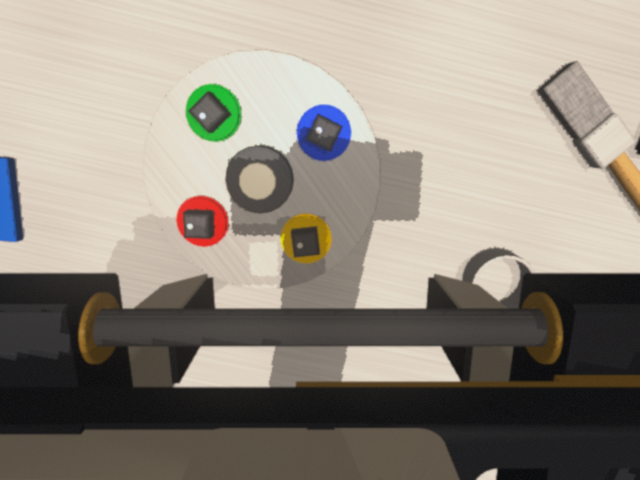

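The view shows head with green (213,112), blue (323,132), red (202,221), yellow (305,238) washers; the bolts' squares with white dots are clear. Positions agree with the top view.

```bash
cat > y.py <<'E'
from h import *
import sys,json
B={'red':(.5088,.0073),'green':(.6078,.0128),'blue':(.6135,-.086),'yellow':(.5145,-.0916)}
def yaws(im,c,sel=B):
    g=cv2.GaussianBlur(cv2.cvtColor(im,cv2.COLOR_RGB2GRAY),(0,0),.8).astype(float)
    gx=cv2.Sobel(g,6,1,0);gy=cv2.Sobel(g,6,0,1)
    t=np.deg2rad(np.arange(24)*15)
    for k in sel:
        x,y=B[k]
        # dot
        ring=np.c_[x+.0085*np.cos(t),y+.0085*np.sin(t),t*0+.077]
        m=np.zeros(g.shape,np.uint8);cv2.fillConvexPoly(m,proj(c,ring).astype(np.int32),1)
        v=g*m;yy,xx=np.nonzero((v>v.max()-25)&(m>0));d=cast(c,(xx.mean(),yy.mean()),.077)[0]
        # edges of the dark head
        ring=np.r_[np.c_[x+.0145*np.cos(t),y+.0145*np.sin(t),t*0+.060],np.c_[x+.011*np.cos(t),y+.011*np.sin(t),t*0+.077]]
        m[:]=0;cv2.fillConvexPoly(m,cv2.convexHull(proj(c,ring).astype(np.int32)),1)
        yy,xx=np.nonzero(m);w=np.hypot(gx[yy,xx],gy[yy,xx]);s=w>40
        yy,xx,w=yy[s],xx[s],w[s];e=np.c_[-gy[yy,xx],gx[yy,xx]]/w[:,None]
        D=cast(c,np.c_[xx,yy]+e,.077)-cast(c,np.c_[xx,yy],.077);a=np.arctan2(D[:,1],D[:,0])
        z=(w*np.exp(4j*a)).sum()/w.sum();th=np.degrees(np.angle(z))/4
        h=np.histogram(np.degrees(a)%90,18,(0,90),weights=w)[0];h=(100*h/h.sum()).astype(int)
        dv=d[:2]-np.array(B[k]);print(k,'edge yaw mod90 %.1f'%(th%90),'conc %.2f'%abs(z),'dot %.1f r%.4f'%(np.degrees(np.arctan2(dv[1],dv[0])),np.hypot(*dv)),h)
if __name__=='__main__':
    o=arm.get_obs();yaws(cv2.imread('pics/w1.png')[:,:,::-1],cam('wrist',o))
    im=cv2.imread('pics/w1.png');cv2.imwrite('pics/w1c.png',cv2.resize(im[70:270,160:360],None,fx=3,fy=3,interpolation=2))
E
python3 y.py
```

```text
red edge yaw mod90 1.6 conc 0.31 dot 84.0 r0.0014 [ 6 17  9  6  3  3  3  1  0  1  5  5  3  7  4  6  4  6]
green edge yaw mod90 59.6 conc 0.43 dot -144.4 r0.0016 [ 5  5  3  3  1  1  0  0  3 10 16 19  7  6  7  4  1  1]
blue edge yaw mod90 82.8 conc 0.23 dot 13.8 r0.0051 [ 1 12  5  3  3  4  3  3  5  2  1  5  8  2  5 13 11  6]
yellow edge yaw mod90 18.4 conc 0.71 dot -95.2 r0.0040 [ 3  3  5 38 27  1  3  0  1  1  0  0  1  0  1  1  1  3]
```

View pics/w1c.png

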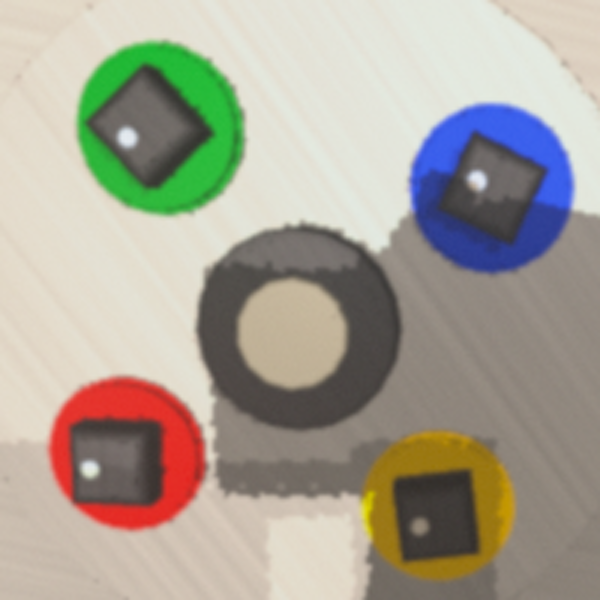

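Request:
servo_tool(
  series=[
    [-0.0035,0.0145,-0.002,0,0,0.142,0.09],
    [-0.0035,0.0145,-0.002,0,0,0.142,0.09],
    [-0.0035,0.0145,-0.002,0,0,0.142,0.09],
    [-0.0035,0.0145,-0.002,0,0,0.142,0.09],
    [-0.0035,0.0145,-0.002,0,0,0.142,0.09],
    [-0.0035,0.0145,-0.002,0,0,0.142,0.09],
    [-0.0035,0.0145,-0.002,0,0,0.142,0.09],
    [-0.0035,0.0145,-0.002,0,0,0.142,0.09],
    [-0.0035,0.0145,-0.002,0,0,0.142,0.09],
    [-0.0035,0.0145,-0.002,0,0,0.142,0.09],
    [-0.0035,0.0145,-0.002,0,0,0.142,0.09],
    [-0.0035,0.0145,-0.002,0,0,0.142,0.09],
  ],
)

```text
time: 2.55
tool_pos: [0.5009, 0.0737, 0.3118]
eef_rot: [0.566, 0.824, -0.0, -0.0]
ft_force: [0.3, -0.1, 0.7]
opening: 0.985
gripper_force: 0.0
```

Request:
servo_tool(
  series=[
    [-0.0035,0.0145,-0.002,0,0,0.142,0.09],
    [-0.0035,0.0145,-0.002,0,0,0.142,0.09],
    [-0.0035,0.0145,-0.002,0,0,0.142,0.09],
    [-0.0035,0.0145,-0.002,0,0,0.142,0.09],
    [-0.0035,0.0145,-0.002,0,0,0.142,0.09],
    [-0.0035,0.0145,-0.002,0,0,0.142,0.09],
    [-0.0035,0.0145,-0.002,0,0,0.142,0.09],
    [-0.0035,0.0145,-0.002,0,0,0.142,0.09],
    [-0.0035,0.0145,-0.002,0,0,0.142,0.09],
    [-0.0035,0.0145,-0.002,0,0,0.142,0.09],
  ],
)

```text
time: 3.55
tool_pos: [0.4661, 0.2186, 0.2917]
eef_rot: [-0.108, 0.994, -0.0, -0.0]
ft_force: [0.4, -0.0, -0.2]
opening: 0.977
gripper_force: 0.0
```

```bash
python3 b.py w2
python3 - <<'E'
from h import *
o=arm.get_obs();c=cam('wrist',o);im=cv2.imread('pics/w2.png')[:,:,::-1]
r=cv2.minAreaRect(blobs(mask(im,'red'),300)[0]);P=cast(c,cv2.boxPoints(r),.134);print(P.round(4),P.mean(0))
E
```

```text
t3.55 p [0.4661 0.2186 0.2917] yaw -2.925 tilt [-0.0007 -0.0005] j [ 0.52  0.6  -1.36  1.87  0.63  1.21  0.74] F [ 0.41 -0.02 -0.17] M [ 0.093 -0.148  0.059] op 0.9773 g 0.0
red 384 242 [ 35. 168.] [0.4738 0.2751 0.059 ] 3951.0
red 60 213 [51. 59.] [0.5076 0.007  0.059 ] 1425.5
blue 366 214 [100. 104.] [0.4541 0.2544 0.059 ] 4276.0
[[0.5032 0.2613 0.134 ]
 [0.4198 0.2424 0.134 ]
 [0.4157 0.2634 0.134 ]
 [0.4988 0.284  0.134 ]] [0.45938895 0.26277547 0.134     ]
```

View pics/w2.png

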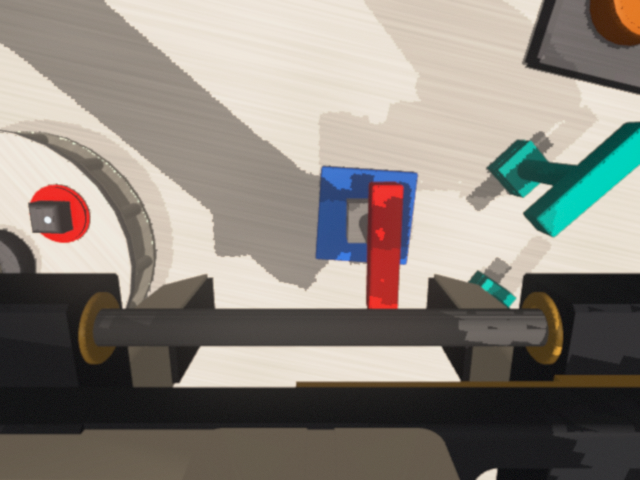

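Red bar at (384,245) on the blue stand (366,214), post side uncovered; turquoise ones at right (560,180). Correct laterally and re-measure before descending.

Request:
servo_tool(
  series=[
    [-0.001,0.02,-0.02,0,0,0,0.09],
    [-0.001,0.022,-0.02,0,0,0.006,0.09],
    [0,0,0,0,0,0,0.09],
  ],
)

```text
time: 3.9
tool_pos: [0.4626, 0.2618, 0.2502]
eef_rot: [-0.109, 0.994, 0.0, -0.002]
ft_force: [-0.6, 0.4, 0.1]
opening: 0.981
gripper_force: 0.0
```

```bash
python3 b.py w3
python3 - <<'E'
from h import *
o=arm.get_obs();c=cam('wrist',o);im=cv2.imread('pics/w3.png')[:,:,::-1]
r=cv2.minAreaRect(blobs(mask(im,'red'),300)[0]);P=cast(c,cv2.boxPoints(r),.134);print(P.round(4),P.mean(0))
for b in blobs(mask(im,'blue'),300):
  r=cv2.minAreaRect(b);P=cast(c,cv2.boxPoints(r),.012);print(r,P.round(4),P.mean(0))
im=cv2.imread('pics/w2.png')[:,:,::-1]
E
```

```text
t3.90 p [0.4626 0.2618 0.2502] yaw -2.923 tilt [-0.0035 -0.0001] j [ 0.37  0.66 -1.27  1.87  0.69  1.15  0.63] F [-0.62  0.39  0.12] M [ 0.085 -0.099 -0.028] op 0.9807 g 0.0
red 319 243 [ 38. 167.] [0.4711 0.2631 0.059 ] 4382.5
blue 319 218 [113. 118.] [0.4529 0.2593 0.059 ] 6466.0
[[0.4222 0.2413 0.134 ]
 [0.418  0.2602 0.134 ]
 [0.4878 0.2763 0.134 ]
 [0.4923 0.2559 0.134 ]] [0.45505714 0.25842488 0.134     ]
((319.4867248535156, 218.19912719726562), (107.29515075683594, 103.03793334960938), 3.814074993133545) [[0.5156 0.221  0.012 ]
 [0.4275 0.2105 0.012 ]
 [0.4143 0.2974 0.012 ]
 [0.5018 0.3137 0.012 ]] [0.46478518 0.26065608 0.012     ]
```

View pics/w3.png

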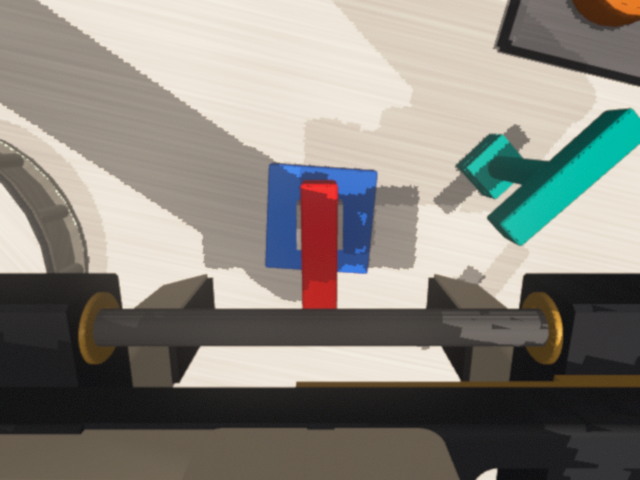

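Bar is centred between the fingers at (319,245), on the stand (320,218); descend and grip.

Request:
servo_tool(
  newtons=40,
  series=[
    [0.002,-0.001,-0.03,0,0,0,0.09],
    [0,0,-0.03,0,0,0,0.09],
    [0,0,-0.02,0,0,0,0.06],
    [0,0,0,0,0,0,0.04],
    [0,0,0,0,0,0,0.02],
    [0,0,0,0,0,0,0.01],
    [0,0,0,0,0,0,0.01],
    [0,0,0,0,0,0,0.01],
  ],
)

```text
time: 4.75
tool_pos: [0.4669, 0.2597, 0.1732]
eef_rot: [-0.108, 0.994, 0.0, 0.001]
ft_force: [-0.6, -0.7, -1.1]
opening: 0.51
gripper_force: 0.0
```

```bash
python3 -c "
from h import *
st()"
```

```text
t4.75 p [0.4669 0.2597 0.1732] yaw -2.925 tilt [0.0014 0.0005] j [ 0.3   0.74 -1.16  1.93  0.81  1.04  0.56] F [-0.6  -0.74 -1.07] M [ 0.121 -0.142  0.013] op 0.5096 g 0.0
```

Request:
servo_tool(
  newtons=40,
  series=[
    [0,0,0,0,0,0,0.01],
    [0,0,0,0,0,0,0.01],
    [0,0,0,0,0,0,0.01],
    [0,0,0,0,0,0,0.01],
    [0,0,0,0,0,0,0.01],
    [0,0,0,0,0,0,0.01],
    [0,0,0,0,0,0,0.01],
  ],
)

```text
time: 5.45
tool_pos: [0.4663, 0.2598, 0.1722]
eef_rot: [-0.109, 0.994, 0.0, -0.0]
ft_force: [0.8, 0.8, -0.3]
opening: 0.214
gripper_force: 40.0
```

```bash
python3 -c "
from h import *
st()"
```

```text
t5.45 p [0.4663 0.2598 0.1722] yaw -2.924 tilt [-0.0001  0.0004] j [ 0.3   0.75 -1.16  1.93  0.81  1.03  0.56] F [ 0.82  0.76 -0.34] M [ 0.406 -0.099 -0.018] op 0.2141 g 39.99347448348999
```

Request:
servo_tool(
  newtons=60,
  series=[
    [0,0,0,0,0,0,0.0],
    [0,0,0.01,0,0,0,0.0],
    [0,0,0.015,0,0,0,0.0],
    [0,0,0.03,0,0,0,0.0],
    [0,0,0.03,0,0,0,0.0],
    [0,0,0.02,0,0,0,0.0],
    [0,0,0,0,0,0,0.0],
    [0,0,0,0,0,0,0.0],
  ],
)

```text
time: 6.25
tool_pos: [0.4665, 0.2591, 0.2774]
eef_rot: [-0.108, 0.994, -0.0, 0.0]
ft_force: [0.2, -1.0, -4.3]
opening: 0.218
gripper_force: 60.0
```

```bash
python3 b.py w4
python3 - <<'E'
from h import *
o=arm.get_obs();im=cv2.imread('pics/w4.png')[:,:,::-1]
# tool-frame camera: bar top at tool z .0382
T=arm.camera_model('wrist');c=(T['K'],T['T_tool_cam'][:3,:3],T['T_tool_cam'][:3,3])
b=blobs(mask(im,'red'),300)[0][:,0,:]
top=b[b[:,1]<b[:,1].min()+3];print('far end tool',cast(c,top.mean(0),.0382),cast(c,top.mean(0),.060), b.min(0),b.max(0))
cv2.imwrite('pics/w4c.png',cv2.resize(im[150:320,220:420,::-1],None,fx=3,fy=3))
# hand corners of w1, camera pose then
o1={'tool_pos':np.array([.5442,-.0988,.3367]),'eef_rot':R.from_euler('ZX',[.228,np.pi]).as_quat()}
c1=cam('wrist',o1)
C={'green':[(147,65),(210,132),(152,188),(88,122)],'blue':[(475,133),(545,170),(515,243),(440,207)],'red':[(72,425),(133,423),(133,502),(75,503)],'yellow':[(394,480),(470,470),(479,551),(405,562)]}
for k,v in C.items():
    P=cast(c1,np.array(v)/3+[160,70],.076)[:,:2];d=np.roll(P,-1,0)-P
    print(k,np.degrees(np.arctan2(d[:,1],d[:,0])%(np.pi/2)).round(1),(np.hypot(*d.T)*1e3).round(1),P.mean(0).round(4))
E
```

```text
t6.25 p [0.4665 0.2591 0.2774] yaw -2.925 tilt [ 0.0008 -0.0007] j [ 0.4   0.63 -1.3   1.84  0.66  1.2   0.66] F [ 0.18 -1.03 -4.35] M [ 0.048 -0.178 -0.03 ] op 0.2178 g 59.99224126338959
red 320 251 [ 64. 141.] [0.4899 0.2638 0.059 ] 6448.0
red 320 363 [40. 63.] [0.5891 0.2858 0.059 ] 1814.0
red 12 207 [30. 59.] [0.5067 0.0189 0.059 ] 1007.5
green 9 302 [12. 25.] [0.5894 0.0185 0.059 ] 203.0
blue 324 210 [101. 123.] [0.4558 0.2595 0.059 ] 5045.0
far end tool [[0.04881875 0.00046276 0.0382    ]] [[0.04576905 0.0004117  0.06      ]] [291 193] [349 308]
green [55.9 54.3 56.1 53.6] [24.3 23.1 24.5 23.2] [0.607  0.0112]
blue [76.2 80.6 78.  76.6] [22.2 21.9 23.7 22.6] [ 0.6126 -0.0869]
red [14.9  8.9 14.1 10.3] [18.3 24.4 17.7 24.1] [0.5081 0.0095]
yellow [20.7 19.1 21.9 19.4] [23.2 25.6 23.  26.1] [ 0.5148 -0.0921]
```

View pics/w4c.png

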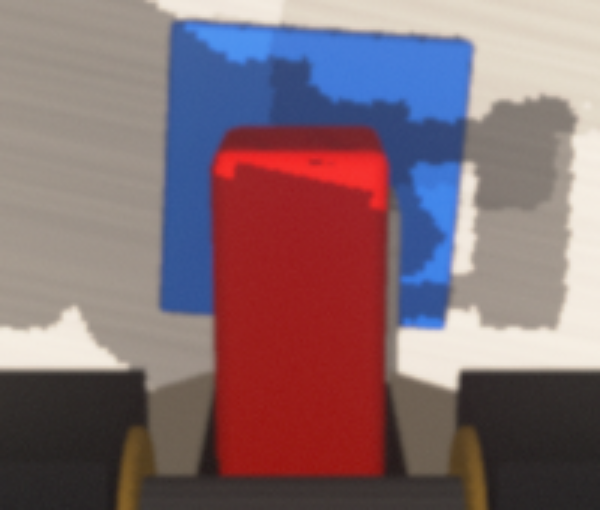

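Far bar end at crop (300,150) matches a grip within 1 mm of centre. Now over yellow.

Request:
servo_tool(
  series=[
    [0.003,-0.02,0,0,0,0.013,0],
    [0.006,-0.035,0,0,0,0.015,0],
    [0.006,-0.04,0,0,0,0.015,0],
    [0.006,-0.04,0,0,0,0.015,0],
    [0.006,-0.04,0,0,0,0.015,0],
    [0.006,-0.04,0,0,0,0.015,0],
    [0.005,-0.04,0,0,0,0.015,0],
    [0.005,-0.04,0,0,0,0.015,0],
    [0.004,-0.035,0,0,0,0.015,0],
    [0.002,-0.02,-0.005,0,0,0,0],
    [0,0,0,0,0,0,0],
    [0,0,0,0,0,0,0],
  ],
)

```text
time: 7.5
tool_pos: [0.5146, -0.0906, 0.2709]
eef_rot: [-0.174, 0.985, 0.001, -0.001]
ft_force: [0.0, 0.6, -4.0]
opening: 0.213
gripper_force: 60.0
```

```bash
python3 -c "
from h import *
st();im=arm.grab_frame('scene');cv2.imwrite('pics/s1.png',im[:,:,::-1])
cv2.imwrite('pics/s1c.png',cv2.resize(im[130:310,200:400,::-1],None,fx=3,fy=3))
st()"
```

```text
t7.50 p [ 0.5146 -0.0906  0.2709] yaw -2.792 tilt [-0.0024  0.0014] j [ 1.13  0.72 -1.42  1.87  0.75  1.25  1.39] F [ 0.04  0.61 -4.02] M [ 0.197 -0.124  0.07 ] op 0.2131 g 59.9923038482666
t7.55 p [ 0.5147 -0.0896  0.2714] yaw -2.791 tilt [-0.0016  0.0012] j [ 1.13  0.72 -1.42  1.87  0.75  1.25  1.39] F [ 0.1   0.78 -3.69] M [ 0.178 -0.151  0.026] op 0.2132 g 59.99228060245514
```

View pics/s1c.png

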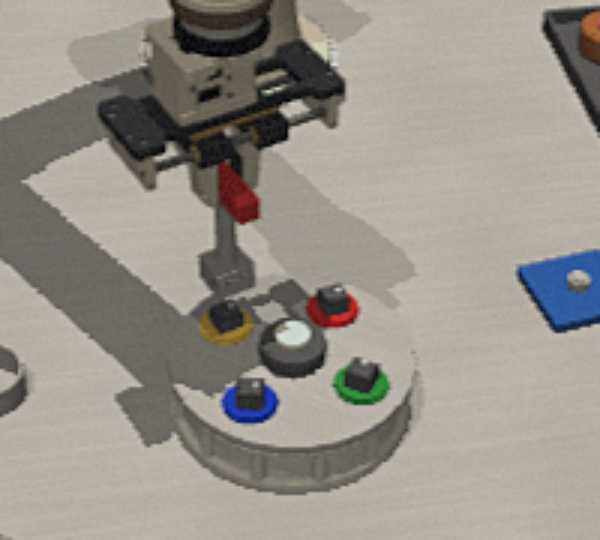

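Scene view: socket (crop 228,270) hangs upright right above the yellow bolt (228,318). Descend.

Request:
servo_tool(
  series=[
    [0.001,-0.0015,-0.015,0,0,0,0],
    [0,0,-0.01,0,0,0,0],
    [0,0,-0.005,0,0,0,0],
    [0,0,-0.005,0,0,0,0],
    [0,0,-0.005,0,0,0,0],
    [0,0,-0.004,0,0,0,0],
    [0,0,0,0,0,0,0],
    [0,0,0,0,0,0,0],
  ],
)

```text
time: 8.35
tool_pos: [0.5163, -0.0913, 0.2282]
eef_rot: [-0.174, 0.985, 0.001, 0.0]
ft_force: [0.0, 2.0, -4.4]
opening: 0.215
gripper_force: 60.0
```

```bash
python3 -c "
from h import *
st()"
```

```text
t8.35 p [ 0.5163 -0.0913  0.2282] yaw -2.791 tilt [-0.0001  0.0012] j [ 1.09  0.76 -1.35  1.91  0.81  1.18  1.36] F [ 0.03  2.01 -4.43] M [ 0.807 -0.043  0.031] op 0.2146 g 59.99207675457001
```

Request:
servo_tool(
  series=[
    [0,0.0005,-0.004,0,0,0,0],
    [0,0,0,0,0,0,0],
    [0,0,0,0,0,-0.08,0],
    [0,0,0,0,0,-0.08,0],
    [0,0,0,0,0,-0.08,0],
  ],
)

```text
time: 8.85
tool_pos: [0.5169, -0.0913, 0.225]
eef_rot: [-0.054, 0.999, -0.0, 0.001]
ft_force: [-1.1, 0.3, 3.2]
opening: 0.212
gripper_force: 60.0
```

```bash
python3 -c "
from h import *
st()"
```

```text
t8.85 p [ 0.5169 -0.0913  0.225 ] yaw -3.034 tilt [ 0.0012 -0.0004] j [ 1.07  0.72 -1.3   1.91  0.78  1.14  1.14] F [-1.07  0.25  3.15] M [0.335 0.224 0.085] op 0.2116 g 59.99762713909149
```

Request:
servo_tool(
  series=[
    [-0.0005,0,0.001,0,0,-0.08,0],
    [0,0,0,0,0,-0.08,0],
    [0,0,0,0,0,-0.08,0],
    [0,0,0,0,0,-0.08,0],
    [0,0,0,0,0,-0.08,0],
    [0,0,0,0,0,-0.08,0],
    [0,0,0,0,0,-0.08,0],
    [0,0,0,0,0,0,0],
  ],
)

```text
time: 9.65
tool_pos: [0.5159, -0.0923, 0.2252]
eef_rot: [0.223, 0.975, -0.001, 0.0]
ft_force: [-0.2, -0.3, -3.2]
opening: 0.21
gripper_force: 60.0
```

```bash
python3 -c "
from h import *
for i in range(3): st();arm.grab_frame('scene')"
```

```text
t9.65 p [ 0.5159 -0.0923  0.2252] yaw 2.691 tilt [ 0.0001 -0.002 ] j [ 1.02  0.63 -1.19  1.91  0.67  1.07  0.67] F [-0.23 -0.25 -3.23] M [-0.22  -0.168  0.098] op 0.2100 g 59.99730706214905
t9.70 p [ 0.5159 -0.0922  0.2252] yaw 2.693 tilt [ 0.     -0.0018] j [ 1.02  0.63 -1.19  1.91  0.67  1.07  0.67] F [-0.01 -0.78 -3.01] M [-0.368 -0.21   0.083] op 0.2119 g 59.99636471271515
t9.75 p [ 0.5159 -0.0922  0.2252] yaw 2.694 tilt [-0.     -0.0016] j [ 1.02  0.63 -1.19  1.91  0.67  1.07  0.67] F [ 0.3  -2.16 -3.39] M [-0.451 -0.156  0.086] op 0.2132 g 59.996218085289
```

Request:
servo_tool(
  series=[
    [0,0,0.005,0,0,0.05,0],
    [0,0,0.02,0,0,0,0],
    [0,0,0.022,0,0,0,0],
    [0.01,0.012,0,0,0,-0.033,0],
    [0.018,0.02,0,0,0,-0.06,0],
    [0.027,0.03,0,0,0,-0.06,0],
    [0.02,0.022,0,0,0,-0.06,0],
    [0.0126,0.0148,0,0,0,0,0],
    [0.005,0.005,0,0,0,0,0],
    [0,0,0,0,0,0,0],
    [0,0,0,0,0,0,0],
  ],
)

```text
time: 10.9
tool_pos: [0.6079, 0.0113, 0.2717]
eef_rot: [0.302, 0.953, -0.001, -0.001]
ft_force: [-0.3, -0.9, -2.7]
opening: 0.21
gripper_force: 60.0
```

```bash
python3 b.py w5;python3 -c "
from y import *
o=arm.get_obs();yaws(cv2.imread('pics/w5.png')[:,:,::-1],cam('wrist',o),['red','yellow'])
im=cv2.imread('pics/w5.png');cv2.imwrite('pics/w5c.png',im)"
```

```text
t10.90 p [0.6079 0.0113 0.2717] yaw 2.529 tilt [-0.0014 -0.0007] j [ 0.7   0.67 -1.11  1.67  0.64  1.21  0.4 ] F [-0.3  -0.93 -2.72] M [ 0.028 -0.074  0.047] op 0.2102 g 59.99217510223389
red 320 251 [ 64. 141.] [ 0.6251 -0.0019  0.059 ] 6479.0
red 238 118 [65. 70.] [0.5075 0.0076 0.059 ] 3531.0
red 320 363 [40. 64.] [ 0.7069 -0.0593  0.059 ] 1817.5
yellow 141 201 [55. 61.] [ 0.513  -0.0913  0.059 ] 1495.5
red edge yaw mod90 10.5 conc 0.49 dot 124.8 r0.0045 [ 8 20 18  9  4  3  3  2  2  3  1  3  1  2  2  2  3  5]
yellow edge yaw mod90 70.7 conc 0.62 dot 102.0 r0.0019 [ 1  1  1  1  2  0  2  1  2  2  3  3  3 23 30  8  5  3]
```

View pics/w5c.png

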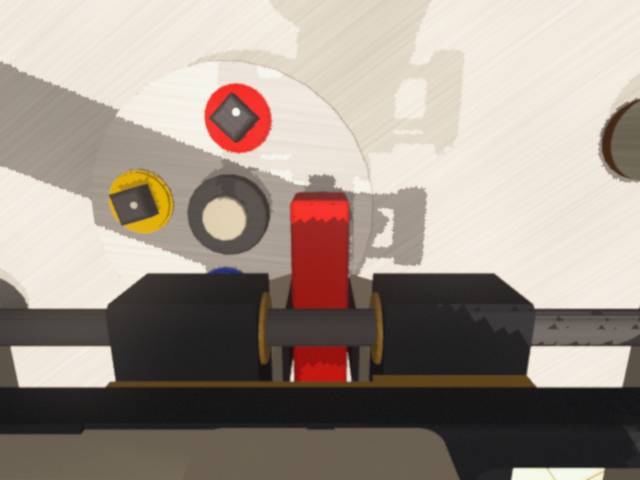

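Red washer at (238,118), bolt yaw ≈10.5°; yellow at (141,201) now ≈160°, i.e. turned ~40°. Descend on green.

Request:
servo_tool(
  series=[
    [0.0005,0.0003,-0.015,0,0,0,0],
    [0,0,-0.01,0,0,0,0],
    [0,0,-0.006,0,0,0,0],
    [0,0,-0.005,0,0,0,0],
    [0,0,-0.005,0,0,0,0],
    [0,0,-0.005,0,0,0,0],
    [0,0,0,0,0,0,0],
    [0,0,0,0,0,0,0],
  ],
)

```text
time: 11.75
tool_pos: [0.6098, 0.0126, 0.228]
eef_rot: [0.302, 0.953, -0.0, 0.001]
ft_force: [-2.6, -1.8, 7.9]
opening: 0.216
gripper_force: 60.0
```

```bash
python3 -c "
from h import *
st()"
```

```text
t11.75 p [0.6098 0.0126 0.228 ] yaw 2.528 tilt [ 0.0019 -0.0011] j [ 0.67  0.72 -1.07  1.7   0.69  1.14  0.36] F [-2.55 -1.78  7.92] M [-0.441  0.765 -0.024] op 0.2158 g 60.002102851867676
```

Request:
servo_tool(
  series=[
    [-0.0008,-0.0006,0,0,0,0,0],
    [0,0,-0.001,0,0,-0.04,0],
    [0,0,0,0,0,-0.04,0],
    [0,0,0,0,0,-0.08,0],
    [0,0,0,0,0,-0.08,0],
  ],
)

```text
time: 12.25
tool_pos: [0.6087, 0.0115, 0.2275]
eef_rot: [0.415, 0.91, -0.001, 0.001]
ft_force: [-5.7, -2.1, 0.2]
opening: 0.213
gripper_force: 60.0
```

```bash
python3 -c "
from h import *
st()"
```

```text
t12.25 p [0.6087 0.0115 0.2275] yaw 2.285 tilt [ 0.0013 -0.0025] j [ 0.64  0.69 -1.02  1.71  0.65  1.12  0.15] F [-5.67 -2.14  0.19] M [-0.513  1.52   0.053] op 0.2133 g 60.00366926193237
```

Request:
servo_tool(
  series=[
    [-0.001,-0.0004,-0.001,0,0,-0.08,0],
    [0,0,0,0,0,-0.08,0],
    [0,0,0,0,0,-0.08,0],
    [0,0,0,0,0,-0.08,0],
    [0,0,0,0,0,-0.08,0],
    [0,0,0,0,0,-0.08,0],
    [0,0,0,0,0,-0.08,0],
    [0,0,0,0,0,0,0],
  ],
)

```text
time: 13.05
tool_pos: [0.6071, 0.012, 0.225]
eef_rot: [0.649, 0.761, -0.0, 0.0]
ft_force: [-3.0, -0.8, 3.4]
opening: 0.213
gripper_force: 60.0
```

```bash
python3 -c "
from h import *
st()"
```

```text
t13.05 p [0.6071 0.012  0.225 ] yaw 1.729 tilt [ 0.0002 -0.001 ] j [ 0.58  0.63 -0.89  1.71  0.55  1.07 -0.34] F [-3.   -0.81  3.45] M [-0.289  0.786  0.104] op 0.2132 g 60.00954866409302
```

Request:
servo_tool(
  series=[
    [0,0,0.005,0,0,0.03,0],
    [0,0,0.02,0,0,0,0],
    [0,0,0.022,0,0,0,0],
    [-0.012,-0.0012,0,0,0,0,0],
    [-0.025,-0.001,0,0,0,0,0],
    [-0.03,-0.001,0,0,0,0,0],
    [-0.02,-0.001,0,0,0,0,0],
    [-0.0119,-0.001,0,0,0,0,0],
    [0,0,0,0,0,0,0],
    [0,0,-0.015,0,0,0,0],
    [0,0,0,0,0,0,0],
  ],
)

```text
time: 14.15
tool_pos: [0.5083, 0.0061, 0.2544]
eef_rot: [0.638, 0.77, -0.0, -0.001]
ft_force: [0.1, 0.2, -3.5]
opening: 0.213
gripper_force: 60.0
```

```bash
python3 -c "
from h import *
st()"
```

```text
t14.15 p [0.5083 0.0061 0.2544] yaw 1.759 tilt [-0.0018  0.0008] j [ 0.75  0.44 -1.01  1.93  0.43  1.02 -0.26] F [ 0.13  0.17 -3.5 ] M [-0.056 -0.062  0.017] op 0.2128 g 59.998412132263184
```

Request:
servo_tool(
  series=[
    [0,0.0005,-0.01,0,0,0,0],
    [0,0,-0.006,0,0,0,0],
    [0,0,-0.005,0,0,0,0],
    [0,0,-0.004,0,0,0,0],
    [0,0,-0.004,0,0,0,0],
    [0,0,0,0,0,0,0],
    [0,0,0,0,0,0,0],
  ],
)

```text
time: 14.85
tool_pos: [0.5083, 0.0071, 0.2273]
eef_rot: [0.638, 0.77, 0.0, -0.0]
ft_force: [-0.3, 0.7, -3.8]
opening: 0.212
gripper_force: 60.0
```

```bash
python3 -c "
from h import *
st()"
```

```text
t14.85 p [0.5083 0.0071 0.2273] yaw 1.759 tilt [0.     0.0001] j [ 0.72  0.47 -0.98  1.95  0.48  0.97 -0.3 ] F [-0.3   0.74 -3.82] M [0.143 0.004 0.021] op 0.2125 g 59.99870181083679
```

Request:
servo_tool(
  series=[
    [0,0,-0.0015,0,0,-0.08,0],
    [0,0,0,0,0,-0.08,0],
    [0,0,0,0,0,-0.08,0],
    [0,0,0,0,0,-0.08,0],
    [0,0,0,0,0,-0.08,0],
    [0,0,0,0,0,0,0],
  ],
)

```text
time: 15.45
tool_pos: [0.5085, 0.0069, 0.2261]
eef_rot: [0.778, 0.628, 0.0, 0.0]
ft_force: [-0.4, -0.5, -4.0]
opening: 0.211
gripper_force: 60.0
```

```bash
python3 -c "
from h import *
st()"
```

```text
t15.45 p [0.5085 0.0069 0.2261] yaw 1.358 tilt [ 0.0007 -0.0006] j [ 0.66  0.44 -0.88  1.95  0.42  0.94 -0.65] F [-0.44 -0.54 -3.96] M [-0.009 -0.097  0.078] op 0.2109 g 60.00308096408844
```

Request:
servo_tool(
  series=[
    [0,0,0,0,0,-0.08,0],
    [0,0,0,0,0,-0.07,0],
    [0,0,0,0,0,0,0],
  ],
)

```text
time: 15.75
tool_pos: [0.5084, 0.0069, 0.226]
eef_rot: [0.822, 0.569, 0.0, 0.0]
ft_force: [-0.6, -0.2, -2.3]
opening: 0.218
gripper_force: 60.0
```

```bash
python3 -c "
from h import *
st()"
```

```text
t15.75 p [0.5084 0.0069 0.226 ] yaw 1.210 tilt [ 0.0005 -0.0005] j [ 0.63  0.43 -0.85  1.95  0.4   0.94 -0.78] F [-0.55 -0.18 -2.31] M [-0.051  0.049  0.112] op 0.2181 g 60.005162358284
```

Request:
servo_tool(
  series=[
    [0,0,0,0,0,-0.08,0],
    [0,0,0,0,0,-0.07,0],
    [0,0,0,0,0,0,0],
  ],
)

```text
time: 16.05
tool_pos: [0.5085, 0.007, 0.226]
eef_rot: [0.862, 0.506, 0.0, 0.0]
ft_force: [-0.3, -0.5, -2.3]
opening: 0.215
gripper_force: 60.0
```

```bash
python3 -c "
from h import *
st()"
```

```text
t16.05 p [0.5085 0.007  0.226 ] yaw 1.061 tilt [ 0.0004 -0.0004] j [ 0.61  0.41 -0.82  1.96  0.38  0.93 -0.91] F [-0.32 -0.49 -2.26] M [-0.112  0.109  0.172] op 0.2147 g 60.00595450401306
```

Request:
servo_tool(
  series=[
    [0,0,0,0,0,-0.06,0],
    [0,0,0,0,0,0,0],
  ],
)

```text
time: 16.25
tool_pos: [0.5085, 0.007, 0.226]
eef_rot: [0.877, 0.48, 0.0, 0.0]
ft_force: [-0.4, -0.1, -0.9]
opening: 0.211
gripper_force: 60.0
```

```bash
python3 -c "
from h import *
st();arm.grab_frame('scene');st()"
```

```text
t16.25 p [0.5085 0.007  0.226 ] yaw 1.002 tilt [ 0.0004 -0.0003] j [ 0.6   0.41 -0.8   1.96  0.37  0.93 -0.96] F [-0.38 -0.08 -0.93] M [-0.135  0.126  0.18 ] op 0.2107 g 60.00614404678345
t16.30 p [0.5085 0.007  0.226 ] yaw 1.003 tilt [ 0.0004 -0.0002] j [ 0.6   0.41 -0.8   1.96  0.37  0.93 -0.96] F [-0.03  0.53 -0.65] M [-0.166  0.101  0.102] op 0.2105 g 60.00580072402954
```

Request:
servo_tool(
  series=[
    [0,0,0,0,0,-0.07,0],
    [0,0,0,0,0,-0.05,0],
    [0,0,0,0,0,0,0],
  ],
)

```text
time: 16.6
tool_pos: [0.5084, 0.0069, 0.2259]
eef_rot: [0.904, 0.427, 0.0, 0.0]
ft_force: [-1.0, -0.9, -0.3]
opening: 0.215
gripper_force: 60.0
```

```bash
cat > m.py <<'E'
from h import *
v=[]
for i in range(3): v.append(arm.get_obs()['moment'][2]);arm.grab_frame('top')
v.append(arm.get_obs()['moment'][2]);print('Mz',np.round(v,3),'mean %.3f'%np.mean(v));st()
E
python3 m.py
```

```text
Mz [0.245 0.268 0.199 0.281] mean 0.248
t16.75 p [0.5084 0.0069 0.2259] yaw 0.882 tilt [ 0.0002 -0.0002] j [ 0.58  0.4  -0.78  1.96  0.35  0.92 -1.07] F [-0.31 -0.39  0.63] M [-0.319  0.207  0.281] op 0.2145 g 60.03223657608032
```

Request:
servo_tool(
  series=[
    [0,0,0,0,0,-0.06,0],
    [0,0,0,0,0,0,0],
  ],
)

```text
time: 16.95
tool_pos: [0.5082, 0.0069, 0.2258]
eef_rot: [0.917, 0.399, -0.0, 0.0]
ft_force: [-1.4, -1.9, 1.3]
opening: 0.213
gripper_force: 60.1
```

```bash
python3 m.py
```

```text
Mz [0.315 0.325 0.348 0.372] mean 0.340
t17.10 p [0.5083 0.007  0.2258] yaw 0.821 tilt [ 0.     -0.0002] j [ 0.57  0.4  -0.76  1.96  0.34  0.92 -1.12] F [-2.12 -1.32  1.45] M [-0.24   0.406  0.372] op 0.2126 g 60.056206583976746
```

Request:
servo_tool(
  series=[
    [0,0,0,0,0,-0.03,0],
    [0,0,0,0,0,0,0],
    [0,0,0,0,0,0,0],
    [0,0,0,0,0,0.1,0],
    [0,0,0,0,0,0.1,0],
    [0,0,0.006,0,0,0.04,0],
    [0,0,0.02,0,0,0,0],
    [0,0,0.022,0,0,0,0],
    [0.014,-0.012,0,0,0,0.06,0],
    [0.025,-0.022,0,0,0,0.1,0],
    [0.03,-0.028,0,0,0,0.1,0],
  ],
)

```text
time: 18.2
tool_pos: [0.5777, -0.0541, 0.2738]
eef_rot: [0.798, 0.603, 0.0, -0.0]
ft_force: [-0.4, 0.7, -2.9]
opening: 0.213
gripper_force: 60.0
```

Request:
servo_tool(
  series=[
    [0.022,-0.02,0,0,0,0.063,0],
    [0.0137,-0.012,0,0,0,0,0],
    [0,0,0,0,0,0,0],
    [0,0,-0.012,0,0,0,0],
    [0,0,0,0,0,0,0],
  ],
)

```text
time: 18.7
tool_pos: [0.6112, -0.086, 0.2592]
eef_rot: [0.78, 0.626, -0.001, -0.002]
ft_force: [0.2, -1.1, -2.8]
opening: 0.218
gripper_force: 60.0
```

```bash
python3 m.py; python3 b.py w6; python3 -c "
from y import *
o=arm.get_obs();yaws(cv2.imread('pics/w6.png')[:,:,::-1],cam('wrist',o),['green','red'])"
```

```text
Mz [-0.013  0.024 -0.068 -0.021] mean -0.019
t18.85 p [ 0.6124 -0.0861  0.2614] yaw 1.353 tilt [-0.0008  0.0002] j [ 0.68  0.57 -0.82  1.65  0.46  1.12 -0.48] F [-0.89  0.38 -3.46] M [-0.046 -0.053 -0.021] op 0.2127 g 59.9986606836319
t18.85 p [ 0.6124 -0.0861  0.2614] yaw 1.353 tilt [-0.0008  0.0002] j [ 0.68  0.57 -0.82  1.65  0.46  1.12 -0.48] F [-0.89  0.38 -3.46] M [-0.046 -0.053 -0.021] op 0.2127 g 59.9986606836319
red 320 252 [ 64. 141.] [ 0.6073 -0.1047  0.059 ] 6466.5
red 149 132 [62. 68.] [0.5075 0.0082 0.059 ] 2176.0
red 320 363 [40. 64.] [ 0.5865 -0.1987  0.059 ] 1825.0
green 282 92 [68. 73.] [0.6069 0.0136 0.059 ] 3875.5
yellow 196 257 [50. 59.] [ 0.5135 -0.0881  0.059 ] 1275.0
green edge yaw mod90 23.1 conc 0.58 dot 120.1 r0.0058 [ 2  4  7 14 23 14  8  4  3  2  2  2  0  2  1  1  2  1]
red edge yaw mod90 63.3 conc 0.47 dot 93.3 r0.0048 [ 3  2  2  2  1  3  1  2  3  3  6 13 17 15  8  3  5  1]
```

Request:
servo_tool(
  series=[
    [0.0006,-0.0008,-0.012,0,0,0,0],
    [0,0,-0.008,0,0,0,0],
    [0,0,-0.005,0,0,0,0],
    [0,0,-0.005,0,0,0,0],
    [0,0,-0.004,0,0,0,0],
    [0,0,0,0,0,0,0],
    [0,0,0,0,0,0,0],
  ],
)

```text
time: 19.6
tool_pos: [0.6136, -0.0871, 0.2275]
eef_rot: [0.78, 0.626, 0.0, -0.0]
ft_force: [-0.7, 1.7, -5.7]
opening: 0.212
gripper_force: 60.0
```

```bash
python3 m.py
```

```text
Mz [-0.023 -0.    -0.028 -0.036] mean -0.022
t19.75 p [ 0.6136 -0.0872  0.2276] yaw 1.352 tilt [0.     0.0009] j [ 0.67  0.61 -0.8   1.68  0.49  1.06 -0.5 ] F [-0.06  0.35 -4.23] M [ 0.599 -0.077 -0.036] op 0.2144 g 59.9981153011322
```

Down cleanly. Turn blue 0.42, then feel.

Request:
servo_tool(
  series=[
    [0,0.0003,-0.0015,0,0,-0.08,0],
    [0,0,0,0,0,-0.08,0],
    [0,0,0,0,0,-0.09,0],
    [0,0,0,0,0,-0.09,0],
    [0,0,0,0,0,-0.08,0],
    [0,0,0,0,0,0,0],
  ],
)

```text
time: 20.35
tool_pos: [0.6132, -0.0871, 0.2262]
eef_rot: [0.893, 0.449, -0.0, -0.0]
ft_force: [-2.2, 2.7, -2.5]
opening: 0.213
gripper_force: 60.0
```

```bash
python3 m.py
```

```text
Mz [0.156 0.128 0.06  0.075] mean 0.105
t20.50 p [ 0.6133 -0.0871  0.2262] yaw 0.934 tilt [-0.0009  0.0003] j [ 0.61  0.58 -0.7   1.68  0.43  1.04 -0.87] F [-1.66  2.05 -2.04] M [0.69  0.679 0.075] op 0.2154 g 60.00268578529358
```

Request:
servo_tool(
  series=[
    [-0.0004,0.0004,0,0,0,-0.08,0],
    [0,0,0,0,0,-0.07,0],
    [0,0,0,0,0,0,0],
  ],
)

```text
time: 20.8
tool_pos: [0.6131, -0.087, 0.2262]
eef_rot: [0.924, 0.381, -0.0, -0.0]
ft_force: [-2.3, 1.3, -2.7]
opening: 0.217
gripper_force: 60.0
```

```bash
python3 m.py
```

```text
Mz [0.114 0.031 0.062 0.119] mean 0.082
t20.95 p [ 0.6131 -0.087   0.2262] yaw 0.784 tilt [-0.0003  0.0001] j [ 0.59  0.57 -0.67  1.68  0.4   1.03 -1.01] F [-1.46  1.2  -1.23] M [0.553 0.555 0.119] op 0.2111 g 60.00368356704712
```

Request:
servo_tool(
  series=[
    [-0.0004,0.0002,0,0,0,-0.08,0],
    [0,0,0,0,0,-0.08,0],
    [0,0,0,0,0,0,0],
  ],
)

```text
time: 21.25
tool_pos: [0.6128, -0.0869, 0.2262]
eef_rot: [0.952, 0.306, 0.0, 0.0]
ft_force: [-0.6, 1.9, -3.1]
opening: 0.213
gripper_force: 60.0
```

```bash
python3 m.py
```

```text
Mz [0.095 0.092 0.092 0.164] mean 0.111
t21.40 p [ 0.6129 -0.0869  0.2262] yaw 0.624 tilt [0.0001 0.    ] j [ 0.56  0.56 -0.63  1.69  0.38  1.02 -1.15] F [-2.25  2.04 -3.17] M [0.539 0.444 0.164] op 0.2127 g 60.00437915325165
```

Request:
servo_tool(
  series=[
    [-0.0003,0.0002,0,0,0,-0.08,0],
    [0,0,0,0,0,-0.08,0],
    [0,0,0,0,0,0,0],
  ],
)

```text
time: 21.7
tool_pos: [0.6127, -0.0869, 0.2262]
eef_rot: [0.973, 0.229, 0.0, 0.0]
ft_force: [-0.6, 1.1, -2.7]
opening: 0.213
gripper_force: 60.0
```

```bash
python3 m.py
```

```text
Mz [0.153 0.168 0.099 0.119] mean 0.135
t21.85 p [ 0.6126 -0.0869  0.2262] yaw 0.464 tilt [ 0.0003 -0.0002] j [ 0.54  0.55 -0.6   1.69  0.36  1.01 -1.29] F [-0.58  0.83 -3.5 ] M [0.315 0.236 0.119] op 0.2126 g 60.00629961490631
```

Request:
servo_tool(
  series=[
    [0,0,0,0,0,-0.06,0],
    [0,0,0,0,0,-0.06,0],
    [0,0,0,0,0,0,0],
  ],
)

```text
time: 22.15
tool_pos: [0.6125, -0.0867, 0.2262]
eef_rot: [0.985, 0.171, -0.0, 0.0]
ft_force: [-1.4, 0.4, -3.6]
opening: 0.212
gripper_force: 60.0
```

```bash
python3 m.py
```

```text
Mz [0.28  0.304 0.272 0.281] mean 0.284
t22.30 p [ 0.6125 -0.0867  0.2262] yaw 0.344 tilt [-0.0001 -0.0001] j [ 0.52  0.54 -0.57  1.69  0.34  1.01 -1.4 ] F [-0.66  1.44 -3.  ] M [0.367 0.395 0.281] op 0.2124 g 60.04224479198456
```

Request:
servo_tool(
  series=[
    [0,0,0,0,0,-0.065,0],
    [0,0,0,0,0,0,0],
    [0,0,0,0,0,0,0],
    [0,0,0,0,0,0.1,0],
    [0,0,0,0,0,0.1,0],
    [0,0,0.006,0,0,0.05,0],
    [0,0,0.02,0,0,0,0],
    [0,0,0.022,0,0,0.06,0],
    [-0.012,-0.001,0,0,0,0.11,0],
    [-0.025,-0.001,0,0,0,0.13,0],
    [-0.03,-0.001,0,0,0,0.13,0],
  ],
)

```text
time: 23.4
tool_pos: [0.546, -0.0905, 0.2746]
eef_rot: [0.886, 0.463, 0.001, 0.001]
ft_force: [-0.5, 0.1, -4.0]
opening: 0.213
gripper_force: 60.0
```

Request:
servo_tool(
  series=[
    [-0.02,-0.001,0,0,0,0.13,0],
    [-0.0111,-0.001,0,0,0,0.11,0],
    [0,-0.001,0,0,0,0.035,0],
    [0,0,-0.012,0,0,0,0],
    [0,0,0,0,0,0,0],
  ],
)

```text
time: 23.9
tool_pos: [0.5138, -0.0935, 0.2608]
eef_rot: [0.817, 0.577, -0.001, -0.0]
ft_force: [-0.2, -0.5, -3.8]
opening: 0.211
gripper_force: 60.0
```

```bash
python3 m.py
```

```text
Mz [-0.105 -0.034 -0.05   0.021] mean -0.042
t24.05 p [ 0.5146 -0.0926  0.262 ] yaw 1.232 tilt [-0.0002  0.0004] j [ 0.8   0.39 -0.83  1.89  0.34  1.01 -0.51] F [ 0.2  -0.14 -3.03] M [-0.036 -0.115  0.021] op 0.2136 g 59.998576641082764
```

Request:
servo_tool(
  series=[
    [0,0,-0.012,0,0,0,0],
    [0,0,-0.008,0,0,0,0],
    [0,0,-0.005,0,0,0,0],
    [0,0,-0.005,0,0,0,0],
    [0,0,-0.0045,0,0,0,0],
    [0,0,0,0,0,0,0],
    [0,0,0,0,0,0,0],
  ],
)

```text
time: 24.75
tool_pos: [0.5145, -0.0923, 0.2277]
eef_rot: [0.816, 0.578, 0.0, -0.0]
ft_force: [1.3, 1.1, -4.8]
opening: 0.212
gripper_force: 60.0
```

```bash
python3 m.py
```

```text
Mz [ 0.004  0.022 -0.014  0.036] mean 0.012
t24.90 p [ 0.5145 -0.0925  0.2279] yaw 1.232 tilt [0.0003 0.0002] j [ 0.78  0.43 -0.8   1.92  0.38  0.94 -0.55] F [-0.24  0.82 -3.84] M [ 0.413 -0.017  0.036] op 0.2165 g 59.9985533952713
```

Request:
servo_tool(
  series=[
    [0,0.0002,-0.0015,0,0,-0.08,0],
    [0,0,0,0,0,-0.08,0],
    [0,0,0,0,0,-0.09,0],
    [0,0,0,0,0,-0.09,0],
    [0,0,0,0,0,-0.1,0],
    [0,0,0,0,0,0,0],
  ],
)

```text
time: 25.5
tool_pos: [0.5142, -0.0924, 0.2265]
eef_rot: [0.923, 0.385, -0.0, 0.0]
ft_force: [-1.0, 1.5, -2.1]
opening: 0.218
gripper_force: 60.0
```

```bash
python3 m.py
```

```text
Mz [0.103 0.092 0.079 0.063] mean 0.084
t25.65 p [ 0.5143 -0.0924  0.2264] yaw 0.794 tilt [-0.0003 -0.0002] j [ 0.7   0.41 -0.7   1.92  0.33  0.93 -0.94] F [-1.13  0.73 -1.57] M [0.337 0.49  0.063] op 0.2137 g 60.00403046607971
```

Request:
servo_tool(
  series=[
    [-0.0002,0.0002,0,0,0,-0.08,0],
    [0,0,0,0,0,-0.08,0],
    [0,0,0,0,0,0,0],
  ],
)

```text
time: 25.95
tool_pos: [0.5142, -0.0923, 0.2264]
eef_rot: [0.95, 0.311, -0.0, 0.0]
ft_force: [-1.6, 0.9, -0.7]
opening: 0.216
gripper_force: 60.0
```

```bash
python3 m.py
```

```text
Mz [0.118 0.025 0.073 0.121] mean 0.084
t26.10 p [ 0.5142 -0.0923  0.2264] yaw 0.634 tilt [-0.     -0.0001] j [ 0.68  0.4  -0.67  1.93  0.31  0.92 -1.08] F [-1.39  1.86  0.63] M [0.37  0.535 0.121] op 0.2158 g 60.004640221595764
```

Request:
servo_tool(
  series=[
    [-0.0003,0.0002,0,0,0,-0.08,0],
    [0,0,0,0,0,-0.08,0],
    [0,0,0,0,0,0,0],
  ],
)

```text
time: 26.4
tool_pos: [0.5139, -0.0922, 0.2263]
eef_rot: [0.972, 0.234, -0.0, 0.0]
ft_force: [-1.2, -0.3, -0.8]
opening: 0.215
gripper_force: 60.0
```

```bash
python3 m.py
```

```text
Mz [0.304 0.275 0.365 0.283] mean 0.307
t26.55 p [ 0.5139 -0.0922  0.2263] yaw 0.475 tilt [ 0.     -0.0002] j [ 0.65  0.39 -0.64  1.93  0.29  0.92 -1.22] F [-3.17  0.08  0.89] M [0.227 0.618 0.283] op 0.2144 g 60.03872573375702
```

Request:
servo_tool(
  series=[
    [0,0,0,0,0,-0.05,0],
    [0,0,0,0,0,0,0],
    [0,0,0,0,0,0,0],
    [0,0,0,0,0,0.1,0],
    [0,0,0,0,0,0.1,0],
    [0,0,0.006,0,0,0.04,0],
    [0,0,0.02,0,0,0,0],
    [0,0,0.022,0,0,0.12,0],
    [0.01,0.01,0,0,0,0.14,0],
    [0.014,0.016,0,0,0,0.14,0],
    [0.02,0.022,0,0,0,0.14,0],
    [0.02,0.022,0,0,0,0.14,0],
  ],
)

```text
time: 27.75
tool_pos: [0.579, -0.0225, 0.2741]
eef_rot: [0.782, 0.624, 0.0, 0.001]
ft_force: [0.4, 0.7, -3.1]
opening: 0.215
gripper_force: 60.0
```

Request:
servo_tool(
  series=[
    [0.016,0.018,0,0,0,0.14,0],
    [0.0095,0.0107,0,0,0,0.14,0],
    [0.004,0.005,0,0,0,0.14,0],
    [0,0,0,0,0,0.12,0],
    [0,0,-0.012,0,0,0,0],
    [0,0,0,0,0,0,0],
  ],
)

```text
time: 28.35
tool_pos: [0.6065, 0.0105, 0.2597]
eef_rot: [0.591, 0.807, -0.001, -0.001]
ft_force: [-0.2, -0.3, -4.3]
opening: 0.214
gripper_force: 60.0
```

```bash
python3 m.py
```

```text
Mz [ 0.043  0.025 -0.002 -0.01 ] mean 0.014
t28.50 p [0.6073 0.0111 0.2618] yaw 1.880 tilt [-0.0005 -0.0001] j [ 0.6   0.59 -0.92  1.68  0.52  1.13 -0.16] F [-0.81 -0.2  -3.  ] M [ 0.013 -0.144 -0.01 ] op 0.2118 g 59.99874472618103
```

Request:
servo_tool(
  series=[
    [0,0.0003,-0.012,0,0,0,0],
    [0,0,-0.008,0,0,0,0],
    [0,0,-0.005,0,0,0,0],
    [0,0,-0.005,0,0,0,0],
    [0,0,-0.0045,0,0,0,0],
    [0,0,0,0,0,0,0],
    [0,0,0,0,0,0,0],
  ],
)

```text
time: 29.2
tool_pos: [0.6072, 0.012, 0.2271]
eef_rot: [0.589, 0.808, 0.0, -0.0]
ft_force: [1.2, 0.4, -7.9]
opening: 0.213
gripper_force: 60.0
```

```bash
python3 m.py
```

```text
Mz [0.001 0.073 0.058 0.028] mean 0.040
t29.35 p [0.6072 0.012  0.2274] yaw 1.882 tilt [-0.0004  0.0004] j [ 0.58  0.63 -0.9   1.71  0.55  1.08 -0.19] F [ 0.44  1.35 -8.04] M [ 0.287 -0.41   0.028] op 0.2150 g 59.99786674976349
```

Request:
servo_tool(
  series=[
    [0,0,-0.0012,0,0,-0.08,0],
    [0,0,0,0,0,-0.08,0],
    [0,0,0,0,0,-0.09,0],
    [0,0,0,0,0,-0.09,0],
    [0,0,0,0,0,-0.1,0],
    [0,0,0,0,0,0,0],
  ],
)

```text
time: 29.95
tool_pos: [0.6072, 0.0122, 0.2272]
eef_rot: [0.751, 0.66, -0.0, 0.0]
ft_force: [-1.3, 0.9, -2.7]
opening: 0.213
gripper_force: 60.0
```

```bash
python3 m.py
```

```text
Mz [0.091 0.092 0.1   0.068] mean 0.088
t30.10 p [0.6074 0.0121 0.2271] yaw 1.444 tilt [ 0.0001 -0.0001] j [ 0.52  0.59 -0.8   1.71  0.48  1.05 -0.57] F [-1.97  1.38 -0.28] M [0.152 0.535 0.068] op 0.2132 g 60.004711747169495
```

Request:
servo_tool(
  series=[
    [-0.0003,0.0002,0,0,0,-0.08,0],
    [0,0,0,0,0,-0.08,0],
    [0,0,0,0,0,0,0],
  ],
)

```text
time: 30.4
tool_pos: [0.6072, 0.0122, 0.2271]
eef_rot: [0.801, 0.598, 0.0, 0.0]
ft_force: [-1.6, 1.0, 1.0]
opening: 0.209
gripper_force: 60.0
```

```bash
python3 m.py
```

```text
Mz [0.104 0.098 0.105 0.089] mean 0.099
t30.55 p [0.6073 0.0122 0.227 ] yaw 1.284 tilt [ 0.0005 -0.    ] j [ 0.5   0.58 -0.77  1.71  0.46  1.04 -0.71] F [-1.24  0.27  2.84] M [0.173 0.714 0.089] op 0.2158 g 60.00519633293152
```

Request:
servo_tool(
  series=[
    [-0.0003,0,0,0,0,-0.08,0],
    [0,0,0,0,0,-0.08,0],
    [0,0,0,0,0,0,0],
  ],
)

```text
time: 30.85
tool_pos: [0.607, 0.0121, 0.2269]
eef_rot: [0.846, 0.533, 0.0, 0.0]
ft_force: [-1.1, 0.4, 2.4]
opening: 0.21
gripper_force: 60.1
```

```bash
python3 m.py
```

```text
Mz [0.305 0.339 0.308 0.375] mean 0.332
t31.00 p [0.607  0.0121 0.2269] yaw 1.125 tilt [ 0.0006 -0.0001] j [ 0.47  0.57 -0.73  1.72  0.43  1.03 -0.85] F [-2.64  0.38  2.68] M [0.117 0.616 0.375] op 0.2101 g 60.05267679691315
```

Request:
servo_tool(
  series=[
    [0,0,0,0,0,-0.04,0],
    [0,0,0,0,0,0,0],
    [0,0,0,0,0,0,0],
    [0,0,0,0,0,0.1,0],
    [0,0,0,0,0,0.1,0],
    [0,0,0.006,0,0,0,0],
    [0,0,0.02,0,0,0,0],
    [0,0,0.022,0,0,0.075,0],
    [-0.006,0.01,0,0,0,0.14,0],
    [-0.01,0.018,0,0,0,0.14,0],
    [-0.012,0.02,0,0,0,0.14,0],
    [-0.012,0.022,0,0,0,0.14,0],
  ],
)

```text
time: 32.2
tool_pos: [0.5666, 0.0818, 0.2743]
eef_rot: [0.574, 0.819, -0.0, 0.0]
ft_force: [-0.3, 0.9, -3.7]
opening: 0.217
gripper_force: 60.0
```

Request:
servo_tool(
  series=[
    [-0.012,0.022,0,0,0,0.14,0],
    [-0.013,0.022,0,0,0,0.14,0],
    [-0.013,0.022,0,0,0,0.14,0],
    [-0.013,0.022,0,0,0,0.14,0],
    [-0.013,0.022,0,0,0,0.14,0],
    [-0.012,0.022,0,0,0,0.14,0],
    [-0.012,0.022,0,0,0,0.14,0],
    [-0.012,0.015,0,0,0,0.14,0],
    [0,0.008,0,0,0,0.14,0],
    [0,0,0,0,0,0.14,0],
    [0,0,0,0,0,0,0],
    [0,0,0,0,0,0,0],
  ],
)

```text
time: 33.4
tool_pos: [0.4671, 0.2587, 0.2742]
eef_rot: [-0.085, 0.996, 0.0, -0.0]
ft_force: [-0.9, -0.3, -4.1]
opening: 0.216
gripper_force: 60.0
```

```bash
python3 m.py; python3 b.py w7
python3 - <<'E'
from h import *
im=cv2.imread('pics/w7.png')[:,:,::-1]
T=arm.camera_model('wrist');c=(T['K'],T['T_tool_cam'][:3,:3],T['T_tool_cam'][:3,3])
b=blobs(mask(im,'red'),300)[0][:,0,:]
top=b[b[:,1]<b[:,1].min()+3];print('far end tool',cast(c,top.mean(0),.060), b.min(0),b.max(0))
from y import yaws
o=arm.get_obs()
t=arm.grab_frame('top');cv2.imwrite('pics/t2.png',t[:,:,::-1])
cv2.imwrite('pics/t2c.png',cv2.resize(t[180:340,130:390,::-1],None,fx=3,fy=3))
E
```

```text
Mz [-0.003  0.029 -0.011 -0.013] mean 0.001
t33.55 p [0.4671 0.2586 0.2745] yaw -2.970 tilt [ 0.0001 -0.0004] j [ 0.4   0.64 -1.31  1.84  0.67  1.2   0.61] F [ 0.08 -0.35 -3.31] M [ 0.097 -0.163 -0.013] op 0.2143 g 59.99869108200073
t33.55 p [0.4671 0.2586 0.2745] yaw -2.970 tilt [ 0.0001 -0.0004] j [ 0.4   0.64 -1.31  1.84  0.67  1.2   0.61] F [ 0.08 -0.35 -3.31] M [ 0.097 -0.163 -0.013] op 0.2143 g 59.99869108200073
red 320 251 [ 64. 140.] [0.4897 0.2623 0.059 ] 6480.0
red 320 363 [40. 64.] [0.5888 0.2795 0.059 ] 1819.5
red 11 222 [30. 60.] [0.5077 0.0188 0.059 ] 1034.5
blue 324 209 [102. 123.] [0.4553 0.2597 0.059 ] 5173.0
far end tool [[0.04579133 0.00040643 0.06      ]] [291 193] [349 309]
```

Request:
servo_tool(
  series=[
    [-0.0007,0.001,-0.02,0,0,0.045,0],
    [0,0,-0.03,0,0,0,0],
    [0,0,-0.02,0,0,0,0],
    [0,0,-0.01,0,0,0,0],
    [0,0,0,0,0,0,0],
    [0,0,0,0,0,0,0],
  ],
)

```text
time: 34.25
tool_pos: [0.4665, 0.2606, 0.1954]
eef_rot: [-0.11, 0.994, 0.0, 0.0]
ft_force: [0.4, 0.1, -3.2]
opening: 0.215
gripper_force: 60.0
```

```bash
python3 m.py
```

```text
Mz [ 0.026 -0.071 -0.01  -0.027] mean -0.021
t34.40 p [0.4667 0.2606 0.1957] yaw -2.922 tilt [0.0017 0.001 ] j [ 0.33  0.73 -1.21  1.91  0.79  1.08  0.57] F [-0.26  0.38 -4.41] M [ 0.119 -0.19  -0.027] op 0.2127 g 59.99861776828766
```

Request:
servo_tool(
  series=[
    [-0.0004,-0.0006,-0.006,0,0,0,0],
    [0,0,-0.006,0,0,0,0],
    [0,0,-0.005,0,0,0,0],
    [0,0,-0.004,0,0,0,0],
    [0,0,-0.0015,0,0,0,0],
    [0,0,0,0,0,0,0],
    [0,0,0,0,0,0,0],
  ],
)

```text
time: 35.1
tool_pos: [0.4656, 0.2595, 0.1721]
eef_rot: [-0.11, 0.994, -0.0, -0.0]
ft_force: [-1.2, -0.7, -0.7]
opening: 0.213
gripper_force: 60.0
```

```bash
python3 m.py
```

```text
Mz [-0.002 -0.015 -0.013 -0.02 ] mean -0.012
t35.25 p [0.4656 0.2595 0.1721] yaw -2.921 tilt [-0.0001  0.0001] j [ 0.31  0.76 -1.18  1.93  0.83  1.05  0.55] F [-0.78 -0.55 -1.  ] M [ 0.037  0.096 -0.02 ] op 0.2129 g 59.9994957447052
```

Request:
servo_tool(
  newtons=10,
  series=[
    [0,0,0,0,0,0,0.0],
    [0,0,0,0,0,0,0.025],
    [0,0,0,0,0,0,0.03],
    [0,0,0,0,0,0,0.04],
    [0,0,0,0,0,0,0.05],
    [0,0,0,0,0,0,0.06],
    [0,0,0,0,0,0,0.06],
    [0,0,0,0,0,0,0.06],
  ],
)

```text
time: 36.05
tool_pos: [0.4657, 0.2595, 0.1721]
eef_rot: [-0.11, 0.994, 0.0, 0.0]
ft_force: [-0.3, -0.0, 0.0]
opening: 0.647
gripper_force: 0.0
```

```bash
python3 -c "
from h import *
st()"
```

```text
t36.05 p [0.4657 0.2595 0.1721] yaw -2.921 tilt [0. 0.] j [ 0.31  0.76 -1.18  1.93  0.83  1.05  0.55] F [-0.3  -0.04  0.02] M [ 0.133 -0.1    0.016] op 0.6471 g 0.0
```

Request:
servo_tool(
  series=[
    [0,0,0.01,0,0,0,0.06],
    [0,0,0.03,0,0,0,0.06],
    [0,0,0.04,0,0,0,0.06],
    [0,0,0.04,0,0,0,0.06],
    [-0.02,-0.03,0.02,0,0,0,0.06],
    [-0.02,-0.04,0,0,0,0,0.06],
    [-0.02,-0.04,0,0,0,0,0.06],
    [-0.02,-0.04,0,0,0,0,0.06],
    [0,0,0,0,0,0,0.06],
    [0,0,0,0,0,0,0.06],
  ],
)

```text
time: 37.05
tool_pos: [0.3911, 0.1189, 0.3144]
eef_rot: [-0.109, 0.994, -0.002, 0.0]
ft_force: [0.5, -0.5, 0.0]
opening: 0.655
gripper_force: 0.0
```

```bash
python3 -c "
from h import *
st();s=arm.grab_frame('scene');t=arm.grab_frame('top')
f=lambda a:cv2.resize(a,(400,450),interpolation=2)
cv2.imwrite('pics/end.png',np.hstack([f(s[150:330,250:410]),f(t[200:340,140:264])])[:,:,::-1])"
```

```text
t37.05 p [0.3911 0.1189 0.3144] yaw -2.923 tilt [ 0.0008 -0.0042] j [ 1.04  0.24 -1.53  2.07  0.27  1.08  1.17] F [ 0.52 -0.52  0.05] M [ 0.148 -0.164  0.093] op 0.6549 g 0.0
```

View pics/end.png

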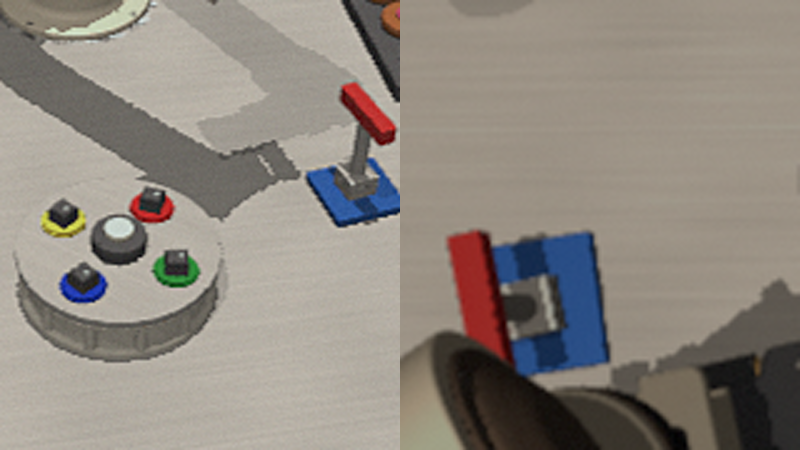

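The wrench stands upright and centred on its stand (scene crop 358,150), the bolts are clear of the arm, and the gripper touches nothing.

```bash
python3 -c "
from rig import arm
print(arm.hand_in())"
```

```text
the job is handed in; nothing more can be done
None
```

I handed the job in at about 37 s, though the hand-in gave no verdict: yellow and green got their first eighth-turn, then red, blue, yellow and green were each turned until firm (about 0.4 N m), and the wrench is back upright on its stand. The jar, ring cutter and brush were not touched. The last small push on each bolt went in without a final torque reading, so its firm value comes from the reading just before.

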